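Hold the balanced lamp boom on its mark for a photograph

ROBOT

A 6-joint arm with a two-finger parallel gripper is mounted at the origin on the work surface. World frame = base frame: x ahead of the robot, y to its left, z up, the work surface at z = 0. Lengths are in mm, angles in rad, forces in N, time in s.
With the tool pointing down it reaches from about 275 to 850 mm from the base axis. Payload 5.2 kg.
Tool frame: the origin (TCP) lies at the very end of the fingers, on their centre line; the grasp point (between the pads) lies 19 mm behind it; z points along the fingers, x is the direction in which the jaws open and shut, and the axes are right-handed (so a half turn about z gives the same grasp; the last joint's range is limited). The gripper opens to 85 mm and grips with 20 to 120 N. Pads are 22 mm wide; open, the fingers measure 114 mm over their backs; the gripper's body (76 mm by 85 mm) begins 54 mm behind the grasp point. The pads swing forward as they close: fully open they stand 13 mm farther back than shut.
Start: joints at [-1.455, 0.259, 1.535, -0, 1.348, -0.203], TCP at [172.406, -522.285, 231.31] pointing down, gripper open.
Joint ranges: [-3.14, 3.14], [-0.91, 2.08], [0.19, 2.58], [-1.22, 4.36], [0.22, 2.71], [-3.12, 3.12]. Speed limits (rad/s): [2.57, 2.57, 3.14, 3.14, 3.14, 3.14].

INTERFACE

Orientations are given as a unit quaternion [w, x, y, z].
In Python, from bench import status, imaging, order, spotter gives the robot as it stands.
- The arm moves only by the shell command python3 -m pendant 'ROWS' [FORCE]. ROWS is JSON, a list that holds one entry, the list of rows, each a list of 7 numbers: the shift along the tool's x, y, z as a fraction of full scale, then the turn, a rotation vector about the tool's x, y, z as a fraction of full scale, then the closure in counts, from 0 (fully open) to 255 (shut). A call has 1 to 10 rows; each row is the pose to reach, as a shift and turn from the pose commanded when the call began, along the tool's axes at that moment; what a row does not reach only later rows make up. Full scale, the value 1, is 0.4 m for a shift and 90 degrees for a turn. A row lasts 1/8 s, in which the tool goes at most 62.5 mm and 10.7 degrees, less where a joint would pass 70% of its speed; a pose out of reach is approached as far as the arm can. A call with a number of a shift or a turn outside -1 to 1 is refused whole. A call with a gripper value outside its range is refused whole. The fingers move at their own pace and stop on an object; FORCE is the grip in N (left out, the last holds). Time passes only in rows, so rows that repeat a pose let the fingers close. It gives the time, the measured TCP pose, the force and the opening at its end, in the units of the state.
- status.read_state(): the state, without advancing time (a new reading comes with each control period).
- imaging.get_image(name): name is "scene" or "top" or "wrist"; returns the picture (420x560x3 uint8, red, green, blue); there is no depth.
- imaging.calibration(name): a dict with "K" (3x3 intrinsics, pixels), "R" (3x3) and "t" (3): a world point X has camera coordinates R X + t. Camera axes: x right, y down, z forward; pixel columns grow to the right and rows downward; lengths in mm; the calibration is good to about 2 mm. A picture is of the moment at which its call begins: read the wrist's pose just before it. calibration takes no time and is no camera call; for the wrist camera it gives the pose at the moment of the call.
- order.finish_job(): hands the job in, once; it reports no verdict.
Trained networks look in the newest picture that a camera, given by its name, has taken for a name from the list of things; names that differ only in an ending like _2 or _b are one class to them, and where a whole thing is asked for, a point or a joint stands for the part that bears it (a point fixed in the world has none). Each returns a list of dicts, best first, with "confidence" (0 to 1); they miss things now and then, are a little off and sometimes report something else, mostly with a low value. They report only what shows in the picture. A call takes as long as a camera call.
- spotter.cut_out(camera, label): "mask" (420x560 bool, what is visible of it) and "bbox" ([left, top, right, bottom] in pixels, round what is visible of it).
The state is a dict: "t": time; "joint_positions": joint angles; "joint_vel": joint speeds; "joint_efforts": joint torques, N m; "eef_pos": TCP position; "tool_rot": TCP orientation; "ft_force": force on the tool from outside, world axes, zero at the start; "torque": the same for the moment, N m; "gripper_width": finger opening in mm.
Only numpy, scipy, OpenCV 4.12 (cv2) and the standard library are available. Lean on these libraries where they do the work, as an engineer would, in place of code of your own. Each camera call takes 0.05 s, during which the arm holds its last target. There are 200 camera calls.

TASK

The red lamp on the balanced boom must light the painting steadily while it is photographed: press down the blue grip of the sprung press lever until the black pointer stands at the red marker on the dial, and keep it there without swinging away for a good 8 seconds. The lamp, its boom and weights are hot, so work by the press lever only; ease the boom up gently, never letting it swing fast or up to its upper stop, and leave the things around it where they are. Finish while still holding the lever down with the pointer at the marker.

Things in the scene. Friction and masses are not known exactly. Their poses are not given: they have to be found in the camera images.
- lamp_stand: Fixed black lamp stand: round foot 170 mm across, column, fork to 270 mm height, white dial plate (170 x 75 mm, centre 385 mm up) on its +x side. Origin: centre of the foot's underside, on the table. Its y axis runs along the level boom towards the tail and the press lever (the lamp is at -y), its x axis along the pivot axle, away from the lever's side. Its yaw is within 0.22 rad of zero.
- pivot (a point): Pivot of boom, press lever and marker: 250 mm above the table on the stand's vertical axis; axes as those of lamp_stand. All three turn about its x axis.
- boom (a joint): Boom angle (rad): 0 level, + when the lamp rises and the tail (stand's +y side) sinks; stops at -0.3 and +0.35. Starts at rest at -0.3, lamp low. Nominal inertia 0.21 kg m2, damping 0.012 N m s/rad. Under a lever held still it swings with a period of about 2.5 s and takes long to settle.
- boom_bar: The boom's aluminium bar, 16 mm thick, 660 mm long along its own y axis (tail to +y); origin at the pivot. Gravity turns the boom lamp-down with nominally 0.49 N m when level, and rights it with 0.25 N m/rad; lamp and weights are uncertain, so it may be 0.2 to 0.8 N m and 0.15 to 0.37 N m/rad. Hot: not to be touched.
- pointer_tip (a point): Tip of the black pointer that is fixed to the boom and rises from the pivot: 150 mm from it (straight up when the boom is level), 62 mm to the stand's +x side, in front of the white dial; leans to the stand's +y when the boom angle is positive.
- marker (a joint): Angle of the red marker clip (rad), same zero and direction as joint boom: the pointer is at the marker when the boom angle equals this value. It stays put, somewhere from -0.1 to 0.06.
- mark (a point): Where the pointer tip must stand: 150 mm from the pivot axis, just under the red clip (18 mm wide, 30 mm high, its centre 173 mm from the pivot) on the dial.
- lever_grip (a point): Middle of the blue round grip of the press lever: 30 mm in diameter, 115 mm long, axis parallel to the stand's x axis, 220 mm from the pivot axle on the tail side and 135 mm to the stand's -x side (towards the robot) of the boom; the grip runs from 77 to 192 mm to that side. Press it down from above; it can also be gripped.
- press_lever: Press lever with the blue grip, steel bar 16 mm high, 70 g; origin at the pivot, own y axis along the lever to the grip. Turns about the pivot axle on its own, tied to the boom by a spring of nominally 1.0 N m/rad in series with a rubber seat. Starts about 0.43 rad above level; near the marker it is 0 to 0.9 rad below level and pushes the finger up with 0.5 to 4 N.
- seat (a point): The lever's rubber seat, at the pivot on the lever's side: in series with the spring, 1.8 N m/rad with damping 10 N m s/rad, so it gives way slowly, over about 6 s: under a lever held still the boom sinks back, and the lever has to follow downwards.
- lamp_head: Red lamp shade, 124 mm wide, about 125 mm high; origin on the boom, 330 mm from the pivot. Hot: not to be touched.
- lamp_filter: Amber glass disc under the lamp, 112 mm wide; origin on the boom at the lamp. Hot: not to be touched.
- counterweight: Steel counterweight on the boom's tail, 68 mm in diameter, 50 mm long; origin at its centre, 290 mm from the pivot. Hot: not to be touched.
- trim_weight: Brass disc, 52 mm wide, hanging 85 mm under the pivot within the fork; origin at the pivot. Hot: not to be touched.
- brush_mug: Bystander: white mug, 80 mm wide, 90 mm tall, with brushes up to about 175 mm; origin at the centre of its underside
- brush_tub: Bystander: white plastic tub, 112 mm wide, 100 mm tall, with brushes up to about 175 mm; origin at the centre of its underside
- paint_jar_blue: Bystander: blue paint jar, 60 mm wide, 70 mm tall; origin at the centre of its underside
- paint_jar_yellow: Bystander: yellow paint jar, 60 mm wide, 70 mm tall; origin at the centre of its underside
- varnish_bottle: Bystander: amber bottle, 60 mm wide, 150 mm tall; origin at the centre of its underside

How it is judged (in metres and radians):
On the way:
1. the pointer is kept within 9 mm of the mark for 8 s by pressing the press lever (distance between pointer_tip and mark below 0.009 m and contact force between the fingers and press_lever above 0.2 N), for 8 s.
At the end, for the whole second after the job is handed in: Still pressing the press lever (over 0.2 N), the pointer tip is within 9 mm (0.06 rad) of the mark and the boom turns slower than 0.15 rad/s (all of step 1 and velocity of joint boom between -0.15 and 0.15 rad/s); the arm keeps its last pose, push and grip.
It fails at once if the boom swings fast (over 0.6 rad/s) (velocity of joint boom above 0.6 rad/s or velocity of joint boom below -0.6 rad/s).
It fails at once if the boom swings up to its upper stop (over 0.32 rad) (value of joint boom above 0.32 rad).
It fails at once if the robot touches the hot lamp, boom or weights (contact force between any of the arm, the fingers and boom_bar above 0.5 N or contact force between any of the arm, the fingers and lamp_head above 0.5 N or contact force between any of the arm, the fingers and lamp_filter above 0.5 N or contact force between any of the arm, the fingers and counterweight above 0.5 N or contact force between any of the arm, the fingers and trim_weight above 0.5 N).
It fails at once if a bystander is moved by more than 25 mm (distance of any of brush_mug, brush_tub, paint_jar_blue, paint_jar_yellow, varnish_bottle from where it was at the start of the episode above 0.025 m).
It also fails if it takes over 56 s, if anything falls off the work surface, if the arm or the gripper's body presses on something with over 40 N, if the wrist force passes 120 N, or if a joint passes its speed limit or range.

## Working session

There is one attempt and no reset: what is moved stays moved. The work goes in short steps, Python scripts to look and compute and a shell command to move; the robot and the scene stay as the last step left them, time stands still between calls to the robot, and variables do not carry over. Pictures are saved under pics/ and viewed, about 8 in all and at most 12, crops included, and the job is handed in when it is done.

```bash
ls; mkdir -p pics; python3 - <<'E'
from bench import status, imaging, order, spotter
import cv2, numpy as np
print(status.read_state())
ims=[]
for n in ["scene","top"]:
    im=imaging.get_image(n); ims.append(im)
    c=imaging.calibration(n); print(n,np.round(c['K'],1).tolist(),np.round(c['R'],4).tolist(),np.round(c['t'],1).tolist())
    cv2.imwrite(f'pics/{n}0.png',im[:,:,::-1])
    for l in ["lamp_stand","lever_grip","pointer_tip","marker"]:
        r=spotter.cut_out(n,l)
        for d in r[:2]:
            m=d['mask']; ys,xs=np.nonzero(m); print(n,l,round(d['confidence'],2),d['bbox'],xs.mean().round(1),ys.mean().round(1),m.sum())
E
```

```text
pics
{'t': 0.0, 'joint_positions': array([-1.45480398e+00,  2.59364055e-01,  1.53608957e+00,  2.24095640e-05,
        1.34802926e+00, -2.02801954e-01]), 'joint_vel': array([ 0.0016052 ,  0.00102926, -0.0021465 ,  0.00147244,  0.00176883,
        0.00054776]), 'joint_efforts': array([ 2.11156689e-04, -4.46032727e+01, -2.90572518e+01, -2.42506439e-04,
        1.18914907e-02,  1.55986874e-05]), 'eef_pos': array([ 172.34714786, -521.73199376,  230.46077927]), 'tool_rot': array([-7.04049899e-04,  8.10375204e-01, -5.85910518e-01, -6.30616891e-04]), 'ft_force': array([0.35342031, 0.30090924, 0.04210428]), 'torque': array([-0.0678999 , -0.04213045, -0.00025642]), 'gripper_width': 85.51101077812191}
scene [[454.7, 0.0, 281.5], [0.0, 454.7, 203.6], [0.0, 0.0, 1.0]] [[-0.1104, 0.9939, -0.0014], [0.576, 0.0628, -0.815], [-0.81, -0.0908, -0.5794]] [45.5, -139.9, 1837.7]
scene lamp_stand 0.82 [130.4, 147.2, 380.4, 299.2] 249.9 215.7 9616
scene lever_grip 0.89 [264.4, 145.6, 344.5, 198.7] 319.2 171.7 730
scene lever_grip 0.74 [346.0, 182.5, 374.6, 211.0] 360.4 195.8 689
scene pointer_tip 0.77 [223.8, 171.5, 247.3, 223.8] 234.7 198.6 242
scene marker 0.44 [234.7, 156.5, 245.8, 169.7] 239.1 160.9 93
top [[397.0, 0.0, 279.4], [0.0, 397.0, 212.3], [0.0, 0.0, 1.0]] [[0.0004, -0.9999, 0.013], [-0.988, -0.0024, -0.1545], [0.1545, -0.0128, -0.9879]] [14.5, 581.1, 1229.5]
top lever_grip 0.66 [212.6, 193.1, 303.8, 243.4] 238.7 213.0 1030
top marker 0.63 [185.0, 140.8, 432.6, 247.2] 303.6 191.5 6378
top marker 0.48 [313.0, 142.8, 320.9, 145.3] 318.2 145.8 35
```

```bash
python3 - <<'E'
import cv2
a=cv2.imread('pics/scene0.png')[100:320,100:420];b=cv2.imread('pics/top0.png')[60:340,120:480]
cv2.imwrite('pics/s0c.png',cv2.resize(a,(800,550),interpolation=cv2.INTER_CUBIC))
cv2.imwrite('pics/t0c.png',cv2.resize(b,(720,560),interpolation=cv2.INTER_CUBIC))
E
```

```text
(no output)
```

View pics/s0c.png

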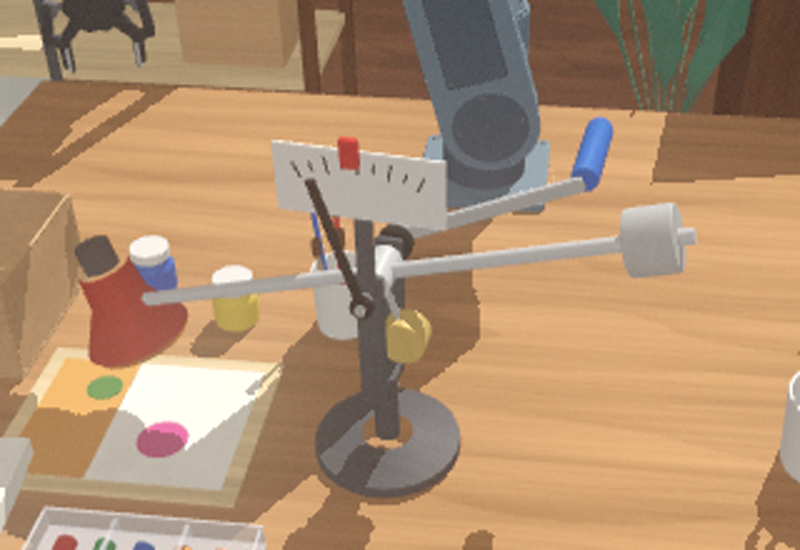

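View pics/t0c.png

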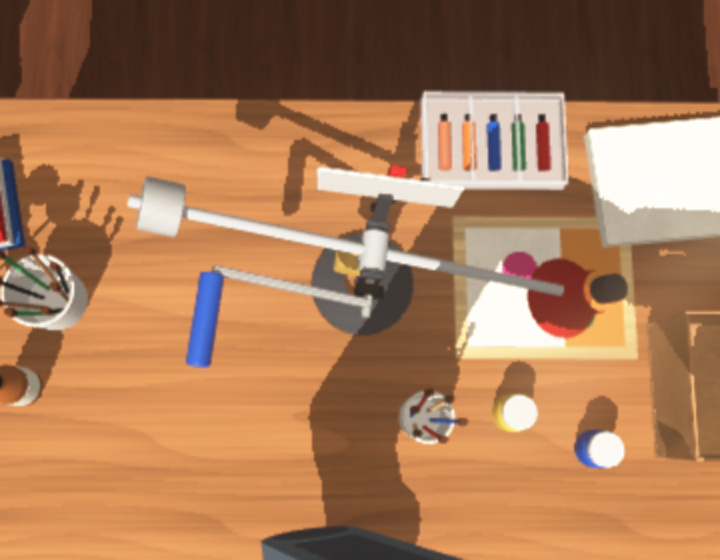

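The scene view shows the red clip at about (239,161), the pointer tip at (225,173) left of it, the grip centre at (338,161) and the counterweight at (361,196). In the top view the grip runs from (226,196) to (220,242), with the counterweight at (201,163) and the foot centre near (301,201). Next I fit the stand pose and the angles.

```bash
cat > h.py <<'E'
from bench import status, imaging, order, spotter
import cv2, numpy as np
from scipy.optimize import least_squares
C={n:imaging.calibration(n) for n in("scene","top")}
def proj(n,X):
    c=C[n]; p=np.array(c['R'])@X+np.array(c['t']); p=np.array(c['K'])@p; return p[:2]/p[2]
def rot(a,y,x=0,z=0):  # point y along boom, z up, angle a (+ = tail sinks), stand frame about pivot
    return np.array([x,y*np.cos(a)+z*np.sin(a),-y*np.sin(a)+z*np.cos(a)])
def world(S,p):
    c,s=np.cos(S[2]),np.sin(S[2]); return np.array([S[0]+c*p[0]-s*p[1],S[1]+s*p[0]+c*p[1],250+p[2]])
E
python3 - <<'E'
from h import *
# sub-pixel features by colour
F={}
for n in("scene","top"):
    im=cv2.imread(f'pics/{n}0.png'); hsv=cv2.cvtColor(im,cv2.COLOR_BGR2HSV)
    r=[d for d in spotter.cut_out(n,"lever_grip")] if 0 else None
    x0,y0,x1,y1={"scene":(325,140,350,180),"top":(205,190,235,250)}[n]
    m=cv2.inRange(hsv,(100,120,60),(125,255,255)); w=np.zeros_like(m); w[y0:y1,x0:x1]=m[y0:y1,x0:x1]
    ys,xs=np.nonzero(w); F[n,'grip']=(xs.mean(),ys.mean())
    if n=="scene":
        m=cv2.inRange(hsv,(0,150,90),(10,255,255))|cv2.inRange(hsv,(170,150,90),(180,255,255)); w=np.zeros_like(m); w[150:172,230:250]=m[150:172,230:250]
        ys,xs=np.nonzero(w); F[n,'clip']=(xs.mean(),ys.mean()); print('clip',xs.min(),xs.max(),ys.min(),ys.max())
for k,v in {('scene','cw'):(360.3,195.8),('top','cw'):(201,163.5),('scene','foot'):(255,277),('scene','tip'):(224.6,172.3),('top','foot'):(301,201)}.items(): F[k]=v
for n in("top",):
    pass
print({k:np.round(v,1) for k,v in F.items()})
def pts(p):
    S=p[:3]; return dict(grip=world(S,rot(p[3],220,-135)),cw=world(S,rot(-.3,290)),clip=world(S,rot(p[4],0,58,173)),tip=world(S,rot(-.3,0,62,150)),foot=world(S,np.array([0,0,-245.])))
def res(p):
    P=pts(p); return np.concatenate([(proj(n,P[k])-F[n,k])*(.4 if k=='foot' else 1) for n,k in F])
s=least_squares(res,[500,-50,.0,-.43,0]); print(np.round(s.x,4))
for (n,k) in F: print(n,k,np.round(proj(n,pts(s.x)[k])-F[n,k],1))
# free triangulation of the grip
g=least_squares(lambda X:np.concatenate([proj(n,X)-F[n,'grip'] for n in C]),pts(s.x)['grip']).x
print('grip tri',g.round(1),'model',pts(s.x)['grip'].round(1), 'pivot',world(s.x,np.zeros(3)).round(1))
np.save('fit.npy',s.x)
E
```

```text
clip 235 243 155 167
{('scene', 'grip'): array([337. , 158.9]), ('scene', 'clip'): array([239. , 160.5]), ('top', 'grip'): array([221.9, 219.1]), ('scene', 'cw'): array([360.3, 195.8]), ('top', 'cw'): array([201. , 163.5]), ('scene', 'foot'): array([255, 277]), ('scene', 'tip'): array([224.6, 172.3]), ('top', 'foot'): array([301, 201])}
[ 6.226622e+02 -5.493440e+01 -1.373000e-01 -4.664000e-01 -3.240000e-02]
scene grip [-0.7  0.4]
scene clip [-0.1  0.8]
top grip [0.2 0.3]
scene cw [ 0.7 -0.2]
top cw [-1.4 -0.5]
scene foot [-0.  -1.5]
scene tip [-1.2 -1.3]
top foot [-0.7  0.9]
grip tri [516.3 159.1 350.3] model [515.8 158.2 348.9] pivot [622.7 -54.9 250. ]
```

The fit residuals are at most 1.5 px. It puts the pivot at (623,-55,250), yaw at -0.137 and the marker near -0.03. The grip agrees to within 2 mm between triangulation and model. Next is the first half of the transit, raising, turning and closing the fingers.

```bash
python3 -m pendant '[[[-0.1,-0.1,-0.2,0,0,0.1,255],[-0.68,-0.66,-0.36,0,0,0.291,255],[-0.68,-0.66,-0.36,0,0,0.291,255],[-0.68,-0.66,-0.36,0,0,0.291,255],[-0.68,-0.66,-0.36,0,0,0.291,255],[-0.68,-0.66,-0.36,0,0,0.291,255],[-0.68,-0.66,-0.36,0,0,0.291,255],[-0.68,-0.66,-0.36,0,0,0.291,255],[-0.68,-0.66,-0.36,0,0,0.291,255]]]' 30
cat >> h.py <<'E'
from scipy.spatial.transform import Rotation as Rn
def toolrel(target):
    s=status.read_state(); R=Rn.from_quat(np.roll(s['tool_rot'],-1)); p=s['eef_pos']
    print('t',round(s['t'],2),'pos',p.round(1),'F',s['ft_force'].round(2),'w',round(s['gripper_width'],1),'xax',R.as_matrix()[:,0].round(3),'zax',R.as_matrix()[:,2].round(3))
    if target is not None: print('shift(frac)',(R.inv().apply(np.array(target)-p)/400).round(4))
def tipfor(S,a,x=-150,dz=15): return world(S,rot(a,220,x))+np.array([0,0,dz])
E
python3 -c "
from h import *
S=np.load('fit.npy'); toolrel(tipfor(S,S[3])+[0,0,30])"
```

```text
t: 1.62
eef_pos: [337.7, -181.5, 375.1]
tool_rot: [-0.0, -0.657, 0.754, -0.0]
ft_force: [0.9, 0.2, -0.1]
gripper_width: 0.4
t 1.62 pos [ 337.7 -181.5  375.1] F [ 0.91  0.18 -0.12] w 0.4 xax [-0.137 -0.991  0.001] zax [-0. -0. -1.]
shift(frac) [-0.9024 -0.2872 -0.0476]
```

```bash
python3 -m pendant '[[[-0.15,-0.05,-0.06,0,0,0,255],[-0.3,-0.1,-0.06,0,0,0,255],[-0.45,-0.14,-0.06,0,0,0,255],[-0.6,-0.19,-0.06,0,0,0,255],[-0.75,-0.24,-0.06,0,0,0,255],[-0.85,-0.27,-0.06,0,0,0,255],[-0.902,-0.287,-0.05,0,0,0,255],[-0.902,-0.287,-0.05,0,0,0,255],[-0.902,-0.287,-0.05,0,0,0,255]]]'
python3 - <<'E'
from h import *
S=np.load('fit.npy'); 
im=imaging.get_image("wrist"); cv2.imwrite('pics/w1.png',im[:,:,::-1]); a=imaging.get_image("scene"); cv2.imwrite('pics/s1.png',a[:,:,::-1])
cv2.imwrite('pics/c1.png',np.hstack([cv2.resize(im,(400,300)),cv2.resize(a[110:245,210:390],(400,300),interpolation=cv2.INTER_CUBIC)])[:,:,::-1])
toolrel(tipfor(S,S[3]))
E
```

```text
t: 2.75
eef_pos: [501.3, 158.5, 395.0]
tool_rot: [-0.001, -0.656, 0.755, -0.0]
ft_force: [0.4, 0.4, 0.4]
gripper_width: -0.2
t 2.85 pos [501.2 158.6 395.6] F [ 0.28  0.14 -0.69] w -0.2 xax [-0.14 -0.99  0.  ] zax [ 0. -0. -1.]
shift(frac) [-0.0039  0.0011  0.0792]
```

View pics/c1.png

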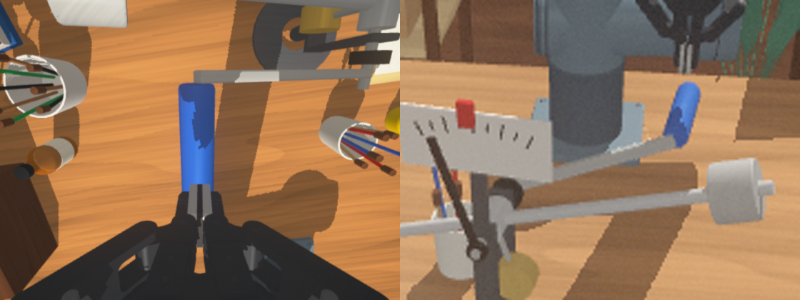

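The closed fingers sit centred over the grip, in line with its axis. The pointer is left of the clip and nothing has been disturbed. Next is an observer for boom and lever angle, plus a plan for the first press.

```bash
cat >> h.py <<'E'
import json,os
S=np.load('fit.npy')
def plan(phis):
    s=status.read_state(); R=Rn.from_quat(np.roll(s['tool_rot'],-1))
    for a in phis: print('phi %.3f'%a,(R.inv().apply(tipfor(S,a)-s['eef_pos'])/400).round(4))
def dark_line(im):
    """pointer line: dark pixels on the white dial, robust line through them in the pivot's image neighbourhood"""
    m=spotter.cut_out('scene','pointer_tip'); 
    return m[0] if m else None
def obs(save=None,log=True):
    s=status.read_state(); im=imaging.get_image('scene')
    if save: cv2.imwrite(save,im[:,:,::-1])
    out={}
    d=spotter.cut_out('scene','pointer_tip')
    if d and d[0]['confidence']>.4:
        ys,xs=np.nonzero(d[0]['mask']); vx,vy,cx,cy=cv2.fitLine(np.c_[xs,ys].astype(np.float32),cv2.DIST_HUBER,0,.01,.01).ravel()
        if vy>0: vx,vy=-vx,-vy
        a0=world(S,[62,0,0]); f=lambda t:proj('scene',world(S,rot(t[0],0,62,150)))-proj('scene',a0)
        out['ptr']=least_squares(lambda t:np.cross(f(t),[vx,vy]),[-.1]).x[0]
        out['top']=(round(cx+vx/vy*(ys.min()-cy),1),int(ys.min()))
    d=spotter.cut_out('scene','counterweight')
    if d and d[0]['confidence']>.4:
        b=d[0]['bbox']; ys,xs=np.nonzero(d[0]['mask']); out['cw']=least_squares(lambda t:proj('scene',world(S,rot(t[0],290)))[1]-ys.mean(),[-.1]).x[0]
    z=s['eef_pos'][2]; phi=np.arcsin(np.clip((265-z)/220,-1,1))
    out.update(t=round(s['t'],2),phi=round(float(phi),3),F=s['ft_force'].round(1).tolist())
    print({k:(round(float(v),3) if k in('ptr','cw') else v) for k,v in out.items()})
    if log: open('log.txt','a').write(repr(out)+'\n')
    return out
E
python3 -W ignore - <<'E'
from h import *
obs(); plan([-.466,-.4,-.35,-.30])
E
```

```text
{'ptr': -0.319, 'top': (np.float64(223.7), 173), 'cw': -0.297, 't': 2.85, 'phi': -0.636, 'F': [0.3, 0.1, -0.7]}
phi -0.466 [-0.0024  0.0009  0.0799]
phi -0.400 [-0.0176  0.001   0.1128]
phi -0.350 [-0.0277  0.001   0.1384]
phi -0.300 [-0.0365  0.0011  0.1645]
```

```bash
python3 -m pendant '[[[0,0,0.03,0,0,0,255],[-0.001,0,0.06,0,0,0,255],[-0.003,0.001,0.08,0,0,0,255],[-0.010,0.001,0.096,0,0,0,255],[-0.018,0.001,0.113,0,0,0,255],[-0.023,0.001,0.126,0,0,0,255],[-0.028,0.001,0.138,0,0,0,255],[-0.032,0.001,0.151,0,0,0,255],[-0.0365,0.001,0.1645,0,0,0,255],[-0.0365,0.001,0.1645,0,0,0,255]]]'
python3 -W ignore - <<'E'
from h import *
obs(); plan(np.arange(-.29,-.09,.02)); print(status.read_state()['ft_force'])
E
```

```text
t: 4.25
eef_pos: [502.8, 174.9, 329.0]
tool_rot: [-0.0, -0.657, 0.754, 0.0]
ft_force: [-1.1, 0.6, 1.6]
gripper_width: -0.1
{'ptr': -0.316, 'top': (np.float64(223.3), 172), 'cw': -0.297, 't': 4.25, 'phi': -0.295, 'F': [-1.1, 0.6, 1.6]}
phi -0.290 [0.0009 0.     0.0046]
phi -0.270 [-0.0022  0.      0.0152]
phi -0.250 [-0.005   0.      0.0258]
phi -0.230 [-0.0076  0.0001  0.0365]
phi -0.210 [-0.01    0.0001  0.0472]
phi -0.190 [-0.0122  0.0001  0.058 ]
phi -0.170 [-0.0142  0.0001  0.0688]
phi -0.150 [-0.0159  0.0001  0.0797]
phi -0.130 [-0.0175  0.0001  0.0906]
phi -0.110 [-1.880e-02  1.000e-04  1.015e-01]
[0.08189162 0.20774261 0.884905  ]
```

```bash
python3 -m pendant '[[[0,0,0.008,0,0,0,255],[-0.002,0,0.014,0,0,0,255],[-0.003,0,0.02,0,0,0,255],[-0.005,0,0.026,0,0,0,255],[-0.0065,0,0.032,0,0,0,255],[-0.008,0,0.038,0,0,0,255],[-0.009,0,0.044,0,0,0,255],[-0.0105,0,0.05,0,0,0,255],[-0.012,0,0.056,0,0,0,255],[-0.013,0,0.062,0,0,0,255]]]'
python3 -W ignore - <<'E'
from h import *
obs(); plan(np.arange(-.17,.0,.04))
E
```

```text
t: 5.65
eef_pos: [503.6, 180.0, 304.6]
tool_rot: [0.0, -0.657, 0.754, -0.0]
ft_force: [0.6, 1.1, 0.9]
gripper_width: -0.1
{'ptr': -0.315, 'top': (np.float64(223.2), 172), 'cw': -0.3, 't': 5.65, 'phi': -0.181, 'F': [0.6, 1.1, 0.9]}
phi -0.170 [-0.0011 -0.0002  0.0059]
phi -0.130 [-0.0044 -0.0002  0.0276]
phi -0.090 [-0.0068 -0.0002  0.0495]
phi -0.050 [-0.0084 -0.0002  0.0714]
phi -0.010 [-0.009  -0.0002  0.0934]
```

```bash
python3 -m pendant '[[[-0.001,0,0.006,0,0,0,255],[-0.002,0,0.012,0,0,0,255],[-0.003,0,0.018,0,0,0,255],[-0.004,0,0.024,0,0,0,255],[-0.005,0,0.03,0,0,0,255],[-0.0055,0,0.036,0,0,0,255],[-0.006,0,0.042,0,0,0,255],[-0.007,0,0.048,0,0,0,255],[-0.0075,0,0.054,0,0,0,255],[-0.008,0,0.06,0,0,0,255]]]'
python3 -W ignore - <<'E'
from h import *
obs(); plan(np.arange(-.06,.1,.04))
E
```

```text
t: 7.05
eef_pos: [504.1, 183.1, 280.6]
tool_rot: [0.0, -0.657, 0.754, -0.0]
ft_force: [-0.6, 1.8, 1.0]
gripper_width: 0.0
{'ptr': -0.315, 'top': (np.float64(223.2), 172), 't': 7.05, 'phi': -0.071, 'F': [-0.6, 1.8, 1.0]}
phi -0.060 [-0.0001 -0.0002  0.0059]
phi -0.020 [-0.001  -0.0002  0.0279]
phi 0.020 [-0.001  -0.0002  0.0499]
phi 0.060 [-0.0001 -0.0002  0.0719]
```

```bash
python3 -m pendant '[[[0,0,0.006,0,0,0,255],[0,0,0.012,0,0,0,255],[-0.001,0,0.018,0,0,0,255],[-0.001,0,0.024,0,0,0,255],[-0.001,0,0.03,0,0,0,255],[-0.001,0,0.036,0,0,0,255],[-0.001,0,0.042,0,0,0,255],[-0.001,0,0.048,0,0,0,255],[-0.001,0,0.054,0,0,0,255],[0,0,0.06,0,0,0,255]]]'
python3 -W ignore - <<'E'
from h import *
obs(); plan(np.arange(.04,.25,.04))
E
```

```text
t: 8.45
eef_pos: [504.1, 183.1, 256.6]
tool_rot: [0.0, -0.657, 0.754, -0.0]
ft_force: [0.8, 1.8, 1.0]
gripper_width: 0.1
{'ptr': -0.295, 'top': (np.float64(224.0), 171), 'cw': -0.277, 't': 8.45, 'phi': 0.038, 'F': [0.8, 1.8, 1.0]}
phi 0.040 [-0.0007 -0.0002  0.0009]
phi 0.080 [ 0.0006 -0.0003  0.0229]
phi 0.120 [ 0.0028 -0.0003  0.0448]
phi 0.160 [ 0.0058 -0.0003  0.0665]
phi 0.200 [ 0.0098 -0.0003  0.0882]
phi 0.240 [ 0.0146 -0.0003  0.1097]
```

```bash
cat > m.py <<'E'
from h import *
L=[eval(l,{'np':np}) for l in open('log.txt')]
def th_meas(o):
    v=[]; 
    if 'ptr' in o: v.append(o['ptr']+.016)
    if 'cw' in o: v.append(o['cw']-.002)
    return np.mean(v)
T0=3.2
def knots(): 
    return [(0,-.45),(3.2,-.45)]+[(o['t'],o['phi']) for o in L if o['t']>4]
def sim(p,kn,tend,dt=.01):
    G,kg,k,ks,I,off=p; tt,pp=zip(*kn); th,w,s=-.3,0.,0.; out=[]
    for t in np.arange(0,tend,dt):
        T=k*(np.interp(t,tt,pp)-th-off-s); s+=dt*(T-ks*s)/10
        w+=dt*(T-G-kg*th-.012*w)/I; th+=dt*w
        if th<-.3: th,w=-.3,max(w,0.)
        out.append((t,th,w,s,T))
    return np.array(out)
P0=np.array([.49,.25,1.,1.8,.21,-.15]); SD=np.array([.2,.06,.08,.15,.01,.03])
def fit():
    kn=knots(); ob=[(o['t'],th_meas(o)) for o in L if o['t']>4]
    def res(p):
        o=sim(p,kn,L[-1]['t']+.02); return np.r_[[(np.interp(t,o[:,0],o[:,1])-v)/.006 for t,v in ob],(p-P0)/SD]
    r=least_squares(res,P0,diff_step=1e-3,x_scale=SD); 
    o=sim(r.x,kn,L[-1]['t']+.02); print('p',r.x.round(3),'res',(r.fun[:len(ob)]*.006).round(3),'now th,w,s,T',o[-1,1:].round(3))
    return r.x,kn
def predict(p,kn,steps,tail=0):
    k=list(kn)
    for dt,phi in steps: k.append((k[-1][0]+dt,phi))
    o=sim(p,k,k[-1][0]+tail); t1=kn[-1][0]
    for t in np.arange(t1,k[-1][0]+tail,.4):
        i=int(t/.01); i=min(i,len(o)-1); print('%.2f phi %.3f th %.3f w %.3f'%(o[i,0],np.interp(t,*zip(*k)),o[i,1],o[i,2]))
    print('maxw',abs(o[int(t1/.01):,2]).max().round(3))
E
python3 -W ignore - <<'E'
from m import *
p,kn=fit()
predict(p,kn,[(1.4,.12),(1.4,.2),(1.4,.27),(1.4,.33),(1.4,.36),(1.4,.39)])
E
```

```text
p [ 0.49  0.25  1.    1.8   0.21 -0.15] res [-0.     0.001 -0.001 -0.021] now th,w,s,T [-0.3    0.     0.09   0.398]
8.44 phi 0.038 th -0.300 w 0.000
8.85 phi 0.061 th -0.300 w 0.000
9.25 phi 0.085 th -0.299 w 0.008
9.65 phi 0.108 th -0.291 w 0.034
10.05 phi 0.131 th -0.273 w 0.054
10.45 phi 0.154 th -0.250 w 0.053
10.85 phi 0.177 th -0.233 w 0.033
11.25 phi 0.200 th -0.224 w 0.013
11.65 phi 0.220 th -0.221 w 0.008
12.05 phi 0.240 th -0.216 w 0.020
12.45 phi 0.260 th -0.204 w 0.038
12.85 phi 0.279 th -0.186 w 0.047
13.25 phi 0.296 th -0.169 w 0.036
13.65 phi 0.313 th -0.159 w 0.015
14.05 phi 0.330 th -0.156 w 0.004
14.45 phi 0.339 th -0.155 w 0.004
14.85 phi 0.347 th -0.152 w 0.008
15.25 phi 0.356 th -0.148 w 0.013
15.65 phi 0.364 th -0.143 w 0.015
16.05 phi 0.373 th -0.137 w 0.013
16.45 phi 0.381 th -0.133 w 0.009
16.84 phi 0.390 th -0.130 w 0.007
maxw 0.057
```

```bash
sed -i 's/least_squares(res,P0,/least_squares(res,P0-np.r_[.1,np.zeros(5)],/' m.py; python3 -m pendant '[[[0,0,0.006,0,0,0,255],[0,0,0.012,0,0,0,255],[0,0,0.018,0,0,0,255],[0.001,0,0.023,0,0,0,255],[0.001,0,0.029,0,0,0,255],[0.002,0,0.034,0,0,0,255],[0.0025,0,0.04,0,0,0,255],[0.003,0,0.045,0,0,0,255],[0.0035,0,0.05,0,0,0,255],[0.004,0,0.055,0,0,0,255]]]'
python3 -W ignore - <<'E'
from h import *
obs('pics/s2.png'); plan(np.arange(.14,.36,.04))
import m
p,kn=m.fit()
m.predict(p,kn,[(1.4,.22),(1.4,.28),(1.4,.34),(1.4,.38)])
E
```

```text
t: 9.85
eef_pos: [503.9, 181.5, 234.6]
tool_rot: [0.0, -0.657, 0.754, 0.0]
ft_force: [-0.3, 1.9, 2.1]
gripper_width: -0.1
{'ptr': -0.217, 'top': (np.float64(228.7), 171), 'cw': -0.201, 't': 9.85, 'phi': 0.139, 'F': [-0.3, 1.9, 2.1]}
phi 0.140 [ 0.0003 -0.0002  0.0008]
phi 0.180 [ 0.0038 -0.0002  0.0226]
phi 0.220 [ 0.0081 -0.0002  0.0441]
phi 0.260 [ 0.0134 -0.0002  0.0655]
phi 0.300 [ 0.0194 -0.0002  0.0866]
phi 0.340 [ 0.0264 -0.0002  0.1075]
p [ 0.451  0.29   1.028  1.777  0.208 -0.153] res [-0.     0.001 -0.001 -0.001  0.004] now th,w,s,T [-0.198  0.012  0.119  0.381]
9.85 phi 0.139 th -0.198 w 0.012
10.25 phi 0.162 th -0.196 w 0.002
10.65 phi 0.185 th -0.193 w 0.020
11.05 phi 0.208 th -0.179 w 0.048
11.45 phi 0.229 th -0.156 w 0.060
11.85 phi 0.246 th -0.136 w 0.038
12.25 phi 0.263 th -0.128 w 0.004
12.65 phi 0.280 th -0.131 w -0.011
13.05 phi 0.297 th -0.133 w 0.006
13.45 phi 0.314 th -0.123 w 0.039
13.85 phi 0.331 th -0.103 w 0.057
14.25 phi 0.346 th -0.082 w 0.044
14.65 phi 0.357 th -0.072 w 0.006
15.05 phi 0.369 th -0.077 w -0.022
15.44 phi 0.380 th -0.085 w -0.015
maxw 0.06
```

```bash
python3 -m pendant '[[[0,0,0.005,0,0,0,255],[0.001,0,0.01,0,0,0,255],[0.002,0,0.015,0,0,0,255],[0.003,0,0.019,0,0,0,255],[0.0035,0,0.023,0,0,0,255],[0.0045,0,0.028,0,0,0,255],[0.0055,0,0.032,0,0,0,255],[0.0065,0,0.036,0,0,0,255],[0.0075,0,0.04,0,0,0,255],[0.008,0,0.044,0,0,0,255]]]'
python3 -W ignore - <<'E'
from h import *
obs(); plan(np.arange(.22,.44,.04))
import m
p,kn=m.fit()
m.predict(p,kn,[(1.4,.29),(1.4,.36),(1.4,.40),(1.4,.43)])
E
```

```text
t: 11.25
eef_pos: [503.4, 178.3, 217.0]
tool_rot: [0.0, -0.657, 0.754, -0.0]
ft_force: [0.1, 1.3, 1.8]
gripper_width: 0.0
{'ptr': -0.188, 'top': (np.float64(230.5), 171), 'cw': -0.164, 't': 11.25, 'phi': 0.22, 'F': [0.1, 1.3, 1.8]}
phi 0.220 [ 0.     -0.0002  0.0001]
phi 0.260 [ 0.0052 -0.0002  0.0215]
phi 0.300 [ 0.0113 -0.0002  0.0426]
phi 0.340 [ 0.0182 -0.0002  0.0635]
phi 0.380 [ 0.026  -0.0002  0.0841]
phi 0.420 [ 0.0345 -0.0002  0.1043]
p [ 0.451  0.291  1.027  1.777  0.208 -0.153] res [-0.     0.001 -0.001 -0.002  0.003  0.   ] now th,w,s,T [-0.168  0.058  0.143  0.409]
11.25 phi 0.220 th -0.169 w 0.057
11.65 phi 0.240 th -0.145 w 0.055
12.05 phi 0.260 th -0.128 w 0.029
12.45 phi 0.280 th -0.122 w 0.003
12.85 phi 0.300 th -0.122 w 0.002
13.25 phi 0.320 th -0.117 w 0.026
13.65 phi 0.340 th -0.101 w 0.052
14.05 phi 0.360 th -0.079 w 0.057
14.45 phi 0.371 th -0.061 w 0.030
14.85 phi 0.383 th -0.057 w -0.010
15.25 phi 0.394 th -0.065 w -0.025
15.65 phi 0.404 th -0.072 w -0.004
16.05 phi 0.413 th -0.067 w 0.029
16.45 phi 0.421 th -0.051 w 0.043
16.84 phi 0.430 th -0.037 w 0.028
maxw 0.06
```

```bash
python3 -m pendant '[[[0.001,0,0.004,0,0,0,255],[0.002,0,0.008,0,0,0,255],[0.003,0,0.0115,0,0,0,255],[0.004,0,0.015,0,0,0,255],[0.005,0,0.019,0,0,0,255],[0.006,0,0.0225,0,0,0,255],[0.007,0,0.026,0,0,0,255],[0.008,0,0.030,0,0,0,255],[0.009,0,0.0335,0,0,0,255],[0.0097,0,0.037,0,0,0,255]]]'
python3 -W ignore - <<'E'
from h import *
obs(); plan(np.arange(.28,.5,.04))
import m
p,kn=m.fit()
m.predict(p,kn,[(1.4,.36),(1.4,.41),(1.4,.44),(1.4,.46)])
E
```

```text
t: 12.65
eef_pos: [502.9, 174.5, 202.2]
tool_rot: [-0.0, -0.657, 0.754, -0.0]
ft_force: [0.6, 2.0, 2.2]
gripper_width: 0.0
{'ptr': -0.145, 'top': (np.float64(233.2), 172), 'cw': -0.127, 't': 12.65, 'phi': 0.289, 'F': [0.6, 2.0, 2.2]}
phi 0.280 [-0.0015 -0.0002 -0.0049]
phi 0.320 [ 0.005  -0.0002  0.0161]
phi 0.360 [ 0.0124 -0.0002  0.0368]
phi 0.400 [ 0.0205 -0.0002  0.0573]
phi 0.440 [ 0.0295 -0.0002  0.0774]
phi 0.480 [ 0.0392 -0.0002  0.0971]
p [ 0.456  0.305  1.034  1.762  0.207 -0.153] res [-0.     0.001 -0.001 -0.001  0.002 -0.     0.002] now th,w,s,T [-0.127 -0.002  0.163  0.419]
12.65 phi 0.289 th -0.127 w -0.002
13.05 phi 0.309 th -0.125 w 0.015
13.45 phi 0.330 th -0.113 w 0.045
13.85 phi 0.350 th -0.091 w 0.059
14.25 phi 0.367 th -0.070 w 0.044
14.65 phi 0.381 th -0.059 w 0.008
15.05 phi 0.396 th -0.061 w -0.015
15.45 phi 0.410 th -0.067 w -0.006
15.85 phi 0.419 th -0.063 w 0.022
16.25 phi 0.427 th -0.050 w 0.037
16.65 phi 0.436 th -0.037 w 0.026
17.05 phi 0.443 th -0.032 w 0.000
17.45 phi 0.449 th -0.036 w -0.019
17.85 phi 0.454 th -0.044 w -0.015
maxw 0.059
```

```bash
python3 -m pendant '[[[0.001,0,0.004,0,0,0,255],[0.002,0,0.0075,0,0,0,255],[0.0035,0,0.011,0,0,0,255],[0.005,0,0.015,0,0,0,255],[0.006,0,0.019,0,0,0,255],[0.0075,0,0.0225,0,0,0,255],[0.0085,0,0.026,0,0,0,255],[0.01,0,0.030,0,0,0,255],[0.011,0,0.0335,0,0,0,255],[0.0124,0,0.037,0,0,0,255]]]'
python3 -W ignore - <<'E'
from h import *
obs('pics/s3.png'); plan(np.arange(.38,.5,.02))
import m
p,kn=m.fit()
m.predict(p,kn,[(1.4,.41),(1.4,.44),(1.4,.46),(1.4,.48)])
E
```

```text
t: 14.05
eef_pos: [502.2, 169.6, 187.4]
tool_rot: [0.0, -0.657, 0.754, -0.0]
ft_force: [0.0, 1.4, 2.2]
gripper_width: -0.3
{'ptr': -0.097, 'top': (np.float64(235.8), 172), 'cw': -0.081, 't': 14.05, 'phi': 0.36, 'F': [0.0, 1.4, 2.2]}
phi 0.380 [ 0.004  -0.0002  0.0101]
phi 0.400 [ 0.0082 -0.0002  0.0203]
phi 0.420 [ 0.0125 -0.0003  0.0304]
phi 0.440 [ 0.0171 -0.0003  0.0404]
phi 0.460 [ 0.0219 -0.0003  0.0503]
phi 0.480 [ 0.0269 -0.0003  0.0601]
p [ 0.456  0.308  1.027  1.754  0.208 -0.153] res [-0.     0.001 -0.001 -0.001  0.001 -0.001  0.002  0.001] now th,w,s,T [-0.08   0.056  0.181  0.424]
14.05 phi 0.360 th -0.081 w 0.056
14.45 phi 0.374 th -0.063 w 0.028
14.85 phi 0.389 th -0.059 w -0.006
15.25 phi 0.403 th -0.065 w -0.015
15.65 phi 0.414 th -0.067 w 0.007
16.05 phi 0.423 th -0.059 w 0.031
16.45 phi 0.431 th -0.045 w 0.035
16.85 phi 0.440 th -0.035 w 0.015
17.25 phi 0.446 th -0.034 w -0.010
17.65 phi 0.451 th -0.041 w -0.020
18.05 phi 0.457 th -0.047 w -0.006
18.45 phi 0.463 th -0.044 w 0.018
18.85 phi 0.469 th -0.033 w 0.030
19.25 phi 0.474 th -0.023 w 0.020
maxw 0.056
```

```bash
python3 -W ignore - <<'E'
from h import *
a=cv2.imread('pics/s3.png'); cv2.imwrite('pics/s3c.png',cv2.resize(a[145:235,200:290],(720,720),interpolation=cv2.INTER_CUBIC)[:600])
d=spotter.cut_out('scene','pointer_tip')[0]['mask']; ys,xs=np.nonzero(d); vx,vy,cx,cy=cv2.fitLine(np.c_[xs,ys].astype(np.float32),cv2.DIST_HUBER,0,.01,.01).ravel()
print('line at rows',[(y,round(float(cx+vx/vy*(y-cy)),2)) for y in (160.5,172,222)],'clip proj pointer plane')
for m in (-.08,-.06,-.04,-.02,0): print(m,proj('scene',world(S,rot(m,0,62,150))).round(1),proj('scene',world(S,rot(m,0,58,173))).round(1),proj('scene',world(S,rot(m,0,62,0))).round(1))
E
```

```text
line at rows [(160.5, 233.81), (172, 235.83), (222, 244.63)] clip proj pointer plane
-0.08 [236.3 170.5] [235.5 161. ] [244.3 222. ]
-0.06 [237.5 170.6] [237.  161.1] [244.3 222. ]
-0.04 [238.8 170.7] [238.4 161.2] [244.3 222. ]
-0.02 [240.  170.8] [239.8 161.4] [244.3 222. ]
0 [241.2 171. ] [241.2 161.5] [244.3 222. ]
```

View pics/s3c.png

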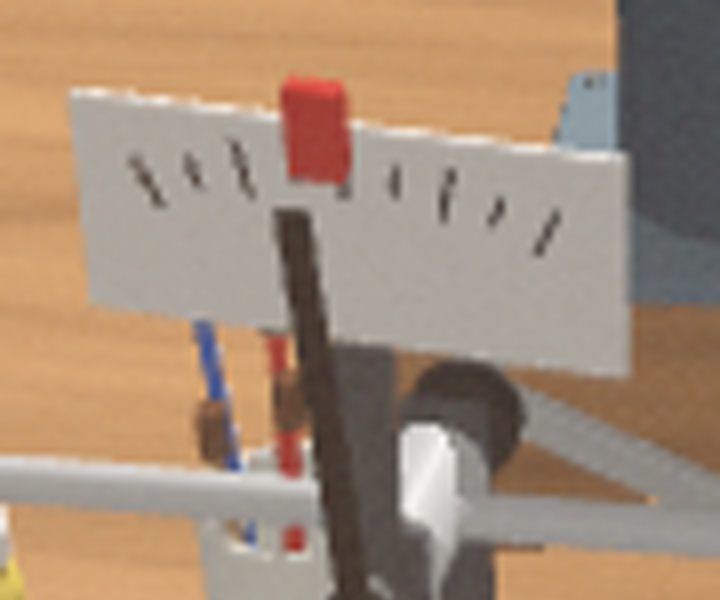

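The pointer tip at (236.3,171) is about 3 px left of the clip centre line at u≈239.3. The boom is therefore at about -0.08 and the marker at about -0.03. Next I optimise the lever path for a calm arrival.

```bash
cat >> m.py <<'E'
def best(p,kn,target,n=4,prt=True):
    def cost(ph):
        k=list(kn)
        for x in ph: k.append((k[-1][0]+1.4,x))
        o=sim(p,k,k[-1][0],.02); o=o[o[:,0]>kn[-1][0]]; wt=np.linspace(.3,1,len(o))
        return np.r_[(o[:,1]-target)*wt,o[:,2]*.3*wt, np.diff(np.r_[kn[-1][1],ph],2)*1.]
    r=least_squares(cost,kn[-1][1]+.03*np.arange(1,n+1),diff_step=1e-3); print('best',r.x.round(3)); predict(p,kn,[(1.4,x) for x in r.x]); plan([kn[-1][1],(kn[-1][1]+r.x[0])/2,r.x[0]])
E
python3 -W ignore - <<'E'
import m
p,kn=m.fit(); m.best(p,kn,-.03)
E
```

```text
p [ 0.456  0.308  1.027  1.754  0.208 -0.153] res [-0.     0.001 -0.001 -0.001  0.001 -0.001  0.002  0.001] now th,w,s,T [-0.08   0.056  0.181  0.424]
best [0.437 0.463 0.469 0.475]
14.05 phi 0.360 th -0.081 w 0.056
14.45 phi 0.382 th -0.062 w 0.035
14.85 phi 0.404 th -0.053 w 0.014
15.25 phi 0.426 th -0.048 w 0.012
15.65 phi 0.440 th -0.041 w 0.027
16.05 phi 0.448 th -0.029 w 0.026
16.45 phi 0.456 th -0.022 w 0.008
16.85 phi 0.463 th -0.023 w -0.009
17.25 phi 0.465 th -0.028 w -0.015
17.65 phi 0.467 th -0.033 w -0.009
18.05 phi 0.468 th -0.034 w 0.003
18.45 phi 0.470 th -0.031 w 0.009
18.85 phi 0.472 th -0.028 w 0.006
19.25 phi 0.473 th -0.028 w -0.005
maxw 0.056
phi 0.360 [ 0.     -0.0002 -0.    ]
phi 0.398 [ 0.0078 -0.0002  0.0195]
phi 0.437 [ 0.0164 -0.0002  0.0388]
```

```bash
python3 -m pendant '[[[0.0015,0,0.004,0,0,0,255],[0.003,0,0.008,0,0,0,255],[0.0045,0,0.012,0,0,0,255],[0.006,0,0.0155,0,0,0,255],[0.0078,0,0.0195,0,0,0,255],[0.0095,0,0.0235,0,0,0,255],[0.011,0,0.0275,0,0,0,255],[0.013,0,0.031,0,0,0,255],[0.0145,0,0.035,0,0,0,255],[0.0164,0,0.0388,0,0,0,255]]]'
python3 -W ignore - <<'E'
from h import *
obs('pics/s4.png')
import m
p,kn=m.fit(); m.best(p,kn,-.03)
E
```

```text
t: 15.5
eef_pos: [501.3, 163.1, 171.9]
tool_rot: [-0.0, -0.657, 0.754, 0.0]
ft_force: [0.3, 1.4, 1.3]
gripper_width: -0.2
{'ptr': -0.065, 'top': (np.float64(237.9), 171), 'cw': -0.041, 't': 15.5, 'phi': 0.437, 'F': [0.3, 1.4, 1.3]}
p [ 0.456  0.308  1.027  1.753  0.208 -0.153] res [-0.     0.001 -0.001 -0.001  0.001 -0.001  0.002  0.001  0.   ] now th,w,s,T [-0.046  0.021  0.196  0.452]
best [0.462 0.468 0.479 0.486]
15.50 phi 0.437 th -0.046 w 0.020
15.90 phi 0.444 th -0.035 w 0.031
16.30 phi 0.451 th -0.025 w 0.018
16.70 phi 0.458 th -0.022 w -0.004
17.10 phi 0.463 th -0.027 w -0.016
17.50 phi 0.464 th -0.033 w -0.014
17.90 phi 0.466 th -0.037 w -0.002
18.30 phi 0.468 th -0.035 w 0.010
18.70 phi 0.471 th -0.030 w 0.012
19.10 phi 0.474 th -0.026 w 0.005
19.50 phi 0.478 th -0.027 w -0.004
19.90 phi 0.480 th -0.029 w -0.007
20.30 phi 0.482 th -0.031 w -0.003
20.70 phi 0.484 th -0.031 w 0.004
maxw 0.031
phi 0.437 [ 0.     -0.0002  0.    ]
phi 0.449 [ 0.0029 -0.0002  0.0062]
phi 0.462 [ 0.0059 -0.0002  0.0123]
```

```bash
python3 -m pendant '[[[0.0005,0,0.0012,0,0,0,255],[0.001,0,0.0025,0,0,0,255],[0.0018,0,0.0037,0,0,0,255],[0.0024,0,0.005,0,0,0,255],[0.003,0,0.0062,0,0,0,255],[0.0035,0,0.0074,0,0,0,255],[0.0041,0,0.0086,0,0,0,255],[0.0047,0,0.0098,0,0,0,255],[0.0053,0,0.011,0,0,0,255],[0.0059,0,0.0123,0,0,0,255]]]'
python3 -W ignore - <<'E'
from h import *
obs('pics/s5.png')
import m
p,kn=m.fit(); m.best(p,kn,-.03)
a=cv2.imread('pics/s5.png'); cv2.imwrite('pics/s5c.png',cv2.resize(a[145:205,200:290],(720,480),interpolation=cv2.INTER_CUBIC))
E
```

```text
t: 16.9
eef_pos: [501.0, 160.8, 167.1]
tool_rot: [0.0, -0.657, 0.754, 0.0]
ft_force: [0.5, 1.3, 1.7]
gripper_width: -0.0
{'ptr': -0.028, 'top': (np.float64(239.9), 171), 'cw': -0.017, 't': 16.9, 'phi': 0.461, 'F': [0.5, 1.3, 1.7]}
p [ 0.455  0.3    1.032  1.785  0.207 -0.152] res [-0.     0.001 -0.001 -0.002  0.002 -0.     0.003  0.003  0.003 -0.006] now th,w,s,T [-0.022 -0.013  0.206  0.443]
best [0.464 0.475 0.479 0.483]
16.89 phi 0.461 th -0.021 w -0.012
17.29 phi 0.462 th -0.028 w -0.018
17.69 phi 0.463 th -0.034 w -0.011
18.09 phi 0.464 th -0.035 w 0.003
18.49 phi 0.466 th -0.032 w 0.011
18.89 phi 0.469 th -0.028 w 0.009
19.29 phi 0.472 th -0.026 w 0.001
19.69 phi 0.475 th -0.027 w -0.006
20.09 phi 0.476 th -0.030 w -0.006
20.49 phi 0.477 th -0.032 w -0.002
20.89 phi 0.478 th -0.032 w 0.002
21.29 phi 0.479 th -0.030 w 0.004
21.69 phi 0.481 th -0.029 w 0.002
22.09 phi 0.482 th -0.029 w -0.002
maxw 0.018
phi 0.461 [-0.0001 -0.0001 -0.0002]
phi 0.463 [ 0.0003 -0.0001  0.0006]
phi 0.464 [ 0.0007 -0.0001  0.0014]
```

View pics/s5c.png

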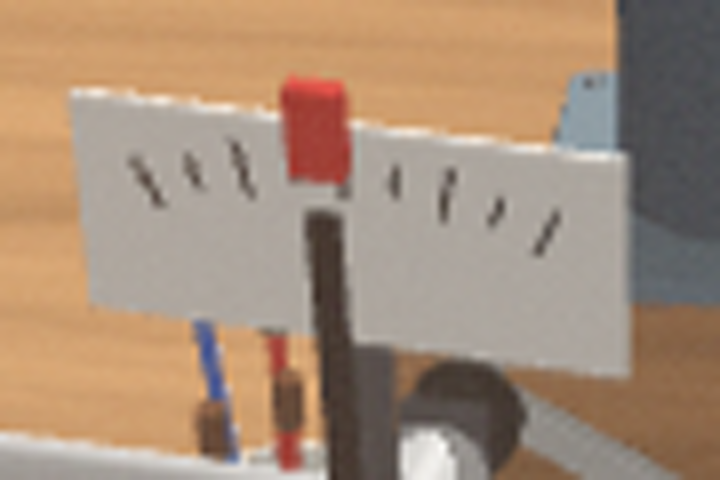

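The pointer tip at (240.1,171) is now directly under the clip centre (239.5), well within tolerance. I hold it there and follow the creep of the seat.

```bash
python3 -m pendant '[[[0,0,0.0002,0,0,0,255],[0,0,0.0004,0,0,0,255],[0,0,0.0006,0,0,0,255],[0.0003,0,0.0008,0,0,0,255],[0.0003,0,0.001,0,0,0,255],[0.0005,0,0.0011,0,0,0,255],[0.0006,0,0.0013,0,0,0,255],[0.0007,0,0.0015,0,0,0,255],[0.0008,0,0.0017,0,0,0,255],[0.0009,0,0.002,0,0,0,255]]]'
python3 -W ignore - <<'E'
from h import *
obs()
import m
p,kn=m.fit(); m.best(p,kn,-.027)
E
```

```text
t: 18.3
eef_pos: [500.9, 160.4, 166.3]
tool_rot: [-0.0, -0.657, 0.754, 0.0]
ft_force: [-0.6, 1.7, 1.9]
gripper_width: -0.4
{'ptr': -0.046, 'top': (np.float64(238.8), 171), 'cw': -0.038, 't': 18.3, 'phi': 0.465, 'F': [-0.6, 1.7, 1.9]}
p [ 0.454  0.301  1.03   1.78   0.207 -0.152] res [-0.     0.001 -0.001 -0.002  0.002 -0.     0.003  0.003  0.002 -0.006
  0.001] now th,w,s,T [-0.034  0.009  0.216  0.448]
best [0.478 0.483 0.489 0.493]
18.30 phi 0.465 th -0.034 w 0.009
18.70 phi 0.469 th -0.029 w 0.012
19.09 phi 0.473 th -0.026 w 0.007
19.49 phi 0.477 th -0.025 w -0.001
19.89 phi 0.479 th -0.026 w -0.005
20.29 phi 0.480 th -0.028 w -0.004
20.69 phi 0.482 th -0.029 w -0.001
21.09 phi 0.483 th -0.028 w 0.003
21.49 phi 0.485 th -0.027 w 0.004
21.89 phi 0.487 th -0.026 w 0.001
22.29 phi 0.488 th -0.026 w -0.001
22.69 phi 0.490 th -0.027 w -0.002
23.09 phi 0.491 th -0.027 w -0.001
23.49 phi 0.492 th -0.027 w 0.001
maxw 0.012
phi 0.465 [ 0.0001 -0.0002 -0.0002]
phi 0.472 [ 0.0017 -0.0002  0.0031]
phi 0.478 [ 0.0034 -0.0002  0.0063]
```

```bash
python3 -m pendant '[[[0.0003,0,0.0006,0,0,0,255],[0.0007,0,0.0013,0,0,0,255],[0.001,0,0.002,0,0,0,255],[0.0013,0,0.0026,0,0,0,255],[0.0017,0,0.0032,0,0,0,255],[0.002,0,0.0038,0,0,0,255],[0.0024,0,0.0045,0,0,0,255],[0.0027,0,0.0051,0,0,0,255],[0.003,0,0.0058,0,0,0,255],[0.0033,0,0.0064,0,0,0,255]]]'
python3 -m pendant '[[[0.0001,0,0.0002,0,0,0,255],[0.0003,0,0.0005,0,0,0,255],[0.0004,0,0.0008,0,0,0,255],[0.0005,0,0.001,0,0,0,255],[0.0006,0,0.0013,0,0,0,255],[0.0008,0,0.0015,0,0,0,255],[0.0009,0,0.0018,0,0,0,255],[0.001,0,0.002,0,0,0,255],[0.0012,0,0.0023,0,0,0,255],[0.0013,0,0.0025,0,0,0,255]]]'
python3 -W ignore - <<'E'
from h import *
obs()
import m
p,kn=m.fit(); m.best(p,kn,-.027)
E
```

```text
t: 19.7
eef_pos: [500.7, 159.1, 163.7]
tool_rot: [-0.0, -0.657, 0.754, 0.0]
ft_force: [1.2, 1.2, 1.2]
gripper_width: -0.2
t: 20.95
eef_pos: [500.7, 158.6, 162.7]
tool_rot: [0.0, -0.657, 0.754, -0.0]
ft_force: [0.5, 1.3, 1.5]
gripper_width: 0.1
{'ptr': -0.045, 'top': (np.float64(239.1), 172), 'cw': -0.023, 't': 20.95, 'phi': 0.484, 'F': [0.5, 1.3, 1.5]}
p [ 0.455  0.301  1.03   1.783  0.207 -0.152] res [-0.     0.001 -0.001 -0.002  0.002 -0.     0.003  0.003  0.002 -0.006
  0.001 -0.   ] now th,w,s,T [-0.027  0.011  0.229  0.448]
best [0.491 0.491 0.495 0.495]
20.95 phi 0.484 th -0.027 w 0.011
21.34 phi 0.486 th -0.023 w 0.009
21.74 phi 0.488 th -0.022 w -0.000
22.14 phi 0.490 th -0.023 w -0.007
22.54 phi 0.491 th -0.026 w -0.006
22.94 phi 0.491 th -0.028 w -0.001
23.34 phi 0.491 th -0.027 w 0.003
23.74 phi 0.491 th -0.026 w 0.002
24.14 phi 0.492 th -0.026 w -0.001
24.54 phi 0.493 th -0.027 w -0.003
24.94 phi 0.494 th -0.028 w -0.001
25.34 phi 0.495 th -0.028 w 0.002
25.74 phi 0.495 th -0.027 w 0.002
26.14 phi 0.495 th -0.026 w -0.000
maxw 0.011
phi 0.484 [ 0.0002 -0.0002  0.0002]
phi 0.488 [ 0.0012 -0.0002  0.002 ]
phi 0.491 [ 0.0021 -0.0002  0.0038]
```

```bash
python3 -m pendant '[[[0.0002,0,0.0003,0,0,0,255],[0.0003,0,0.0006,0,0,0,255],[0.0005,0,0.0009,0,0,0,255],[0.0006,0,0.0012,0,0,0,255],[0.0008,0,0.0015,0,0,0,255],[0.001,0,0.0018,0,0,0,255],[0.0011,0,0.0021,0,0,0,255],[0.0013,0,0.0024,0,0,0,255],[0.0014,0,0.0027,0,0,0,255],[0.0016,0,0.003,0,0,0,255]]]'
python3 -m pendant '[[[0,0,0.0001,0,0,0,255],[0.0001,0,0.0002,0,0,0,255],[0.0002,0,0.0003,0,0,0,255],[0.0002,0,0.0004,0,0,0,255],[0.0003,0,0.0005,0,0,0,255],[0.0003,0,0.0006,0,0,0,255],[0.0004,0,0.0007,0,0,0,255],[0.0004,0,0.0008,0,0,0,255],[0.0005,0,0.0009,0,0,0,255],[0.0005,0,0.001,0,0,0,255]]]'
python3 -W ignore - <<'E'
from h import *
obs()
import m
p,kn=m.fit(); m.best(p,kn,-.027)
E
```

```text
t: 22.35
eef_pos: [500.6, 158.0, 161.5]
tool_rot: [-0.0, -0.657, 0.754, 0.0]
ft_force: [0.1, 1.8, 2.0]
gripper_width: 0.2
t: 23.6
eef_pos: [500.6, 157.8, 161.1]
tool_rot: [0.0, -0.657, 0.754, -0.0]
ft_force: [0.5, 1.5, 1.6]
gripper_width: 0.1
{'ptr': -0.039, 'top': (np.float64(239.1), 171), 'cw': -0.022, 't': 23.6, 'phi': 0.492, 'F': [0.5, 1.5, 1.6]}
p [ 0.456  0.301  1.031  1.793  0.207 -0.152] res [-0.     0.001 -0.001 -0.002  0.002 -0.     0.003  0.003  0.003 -0.006
  0.001  0.    -0.001] now th,w,s,T [-0.025  0.01   0.237  0.447]
best [0.497 0.496 0.498 0.497]
23.60 phi 0.492 th -0.025 w 0.010
24.00 phi 0.493 th -0.022 w 0.004
24.40 phi 0.495 th -0.023 w -0.005
24.79 phi 0.496 th -0.025 w -0.007
25.19 phi 0.497 th -0.027 w -0.002
25.59 phi 0.497 th -0.027 w 0.003
25.99 phi 0.497 th -0.025 w 0.004
26.39 phi 0.496 th -0.025 w -0.001
26.79 phi 0.497 th -0.026 w -0.005
27.19 phi 0.497 th -0.028 w -0.005
27.59 phi 0.498 th -0.029 w -0.000
27.99 phi 0.498 th -0.028 w 0.004
28.39 phi 0.498 th -0.026 w 0.004
28.79 phi 0.497 th -0.026 w -0.001
maxw 0.01
phi 0.492 [ 0.0002 -0.0002  0.0001]
phi 0.495 [ 0.0008 -0.0002  0.0013]
phi 0.497 [ 0.0015 -0.0002  0.0026]
```

```bash
python3 -m pendant '[[[0.0001,0,0.0002,0,0,0,255],[0.0002,0,0.0004,0,0,0,255],[0.0003,0,0.0006,0,0,0,255],[0.0004,0,0.0008,0,0,0,255],[0.0005,0,0.001,0,0,0,255],[0.0006,0,0.0012,0,0,0,255],[0.0007,0,0.0014,0,0,0,255],[0.0008,0,0.0016,0,0,0,255],[0.0009,0,0.0018,0,0,0,255],[0.001,0,0.002,0,0,0,255]]]'
python3 -m pendant '[[[0,0,0.0001,0,0,0,255],[0,0,0.0001,0,0,0,255],[0,0,0.0002,0,0,0,255],[0.0001,0,0.0002,0,0,0,255],[0.0001,0,0.0002,0,0,0,255],[0.0001,0,0.0003,0,0,0,255],[0.0001,0,0.0003,0,0,0,255],[0.0002,0,0.0004,0,0,0,255],[0.0002,0,0.0004,0,0,0,255],[0.0002,0,0.0005,0,0,0,255]]]'
python3 -W ignore - <<'E'
from h import *
obs('pics/s6.png')
import m
p,kn=m.fit(); m.predict(p,kn,[(1.4,kn[-1][1])])
a=cv2.imread('pics/s6.png'); cv2.imwrite('pics/s6c.png',cv2.resize(a[100:310,110:390],(800,600),interpolation=cv2.INTER_CUBIC))
E
```

```text
t: 25.0
eef_pos: [500.5, 157.4, 160.3]
tool_rot: [0.0, -0.657, 0.754, 0.0]
ft_force: [-0.0, 2.3, 2.0]
gripper_width: -0.2
t: 26.25
eef_pos: [500.5, 157.3, 160.1]
tool_rot: [0.0, -0.657, 0.754, -0.0]
ft_force: [0.6, 1.5, 1.6]
gripper_width: -0.0
{'ptr': -0.033, 'top': (np.float64(239.4), 171), 't': 26.25, 'phi': 0.497, 'F': [0.6, 1.5, 1.6]}
p [ 0.456  0.304  1.029  1.833  0.206 -0.152] res [-0.     0.001 -0.001 -0.002  0.002 -0.     0.003  0.004  0.003 -0.005
  0.002  0.002  0.001 -0.005] now th,w,s,T [-0.022  0.007  0.237  0.446]
26.25 phi 0.497 th -0.022 w 0.007
26.65 phi 0.497 th -0.021 w -0.002
27.04 phi 0.497 th -0.023 w -0.010
27.44 phi 0.497 th -0.027 w -0.009
maxw 0.011
```

View pics/s6c.png

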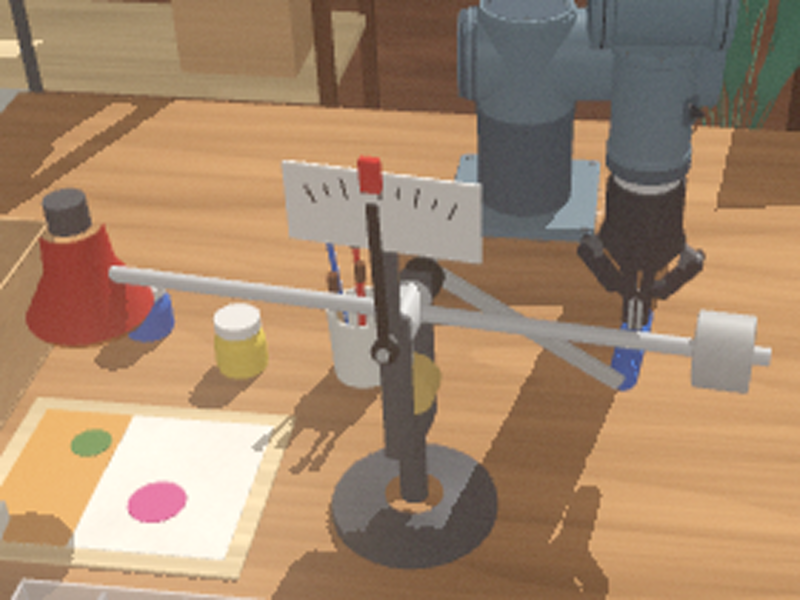

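The pointer tip at (239.4,171) stands right under the clip at (239,161). The fingers are on the grip and the things visible around the boom look unmoved. The pointer has been within tolerance since about t=15.5 s, roughly 10.8 s, so I hand in.

```bash
python3 -c "
from bench import order; print(order.finish_job())"
```

```text
the job is handed in; nothing more can be done
None
```

I pressed the blue grip down from above with closed fingers and eased the boom up from its lower stop. Then I let the lever follow the seat's creep, with the pointer at the red marker, and handed the job in at about 26 s while still pressing; no verdict was reported.

- **Pointer at the marker:** it stayed within about 0.02 rad of the marker from about t = 15.5 s to 26.3 s, roughly 10.8 s against the 8 s needed. In the last picture the tip at (239.4,171) stands directly under the clip at (239,161). Between pictures this rests on a model fitted to them, whose residuals were at most 6 mrad.
- **Boom speed:** the modelled speed stayed below about 0.1 rad/s on the way up and about 0.01 rad/s at the end. I had no direct speed reading.
- **Pressing force:** single readings were about 1.2 to 2.2 N upward while holding, with about 0.5 N of noise. There was also a steady sideways force of 1.2 to 2.3 N in y, probably friction on the grip.
- **Surroundings:** in the last scene view the mug and both jars look unmoved. The varnish bottle and the brush tub were not in that picture, and the arm went nowhere near them. I saw no sign of touching the hot parts, but no contact sensor confirms it.
- **Disagreements:** the raw pointer angle read about 0.016 rad low against the counterweight, which I corrected using the known starting angle. The marker angle itself, about -0.03 rad, is known only to about 0.02 rad. The counterweight was not detected in the last check, so that one rests on the pointer alone.

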